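# Ease the wedge out from under the propped chopping board

## Task

The heavy chopping board was propped on a wooden wedge to drain, and the pepper shaker is still standing on it. Work the wedge backward out from under the board in short tugs of about a centimetre, letting everything come to rest for a moment after each one, so that the board comes down by degrees until it lies flat on the worktop with the shaker still standing on it; do not lift the board, drag it along or tip the shaker. Then lay the wedge flat on its base inside the plywood tray, and leave the tin and the blue bowl where they are.

Things in the scene. Friction and masses are not known exactly. Their poses are not given: they have to be found in the camera images.
- wedge: Loose brown wood wedge, 160 mm long, 50 wide, 0.22 kg. Origin: middle of its underside. Own +x points to the thin tip (x=+80 mm), z up. Top slopes from 40 mm high at x=-40 to 4 mm at the tip. Behind it, x=-36 to -80: upright grip block 26 wide (y), 44 long, 62 high. Starts about 90 mm under the board: draw it some 90 mm along its -x (under 15 N) to clear; each 10 mm lowers the board's end 3 mm.
- wedge_grip (a point): Centre line of the wedge's upright grip, 50 mm above the wedge's underside (12 mm below the top of the grip), 60 mm behind the wedge's origin.
- board: Brown wooden chopping board, 230 x 340 x 22 mm, about 1.1 kg, loose, not to be gripped. Origin: centre of its underside; its y runs along the 340 mm length, z up through it. At the start its -y end rests on the wedge, underside 30 mm up, and its +y end on the worktop (tilt 0.09 rad).
- board_edge (a point): Middle of the lower edge of the board's propped short end. Its height above the worktop (z = 0) is about 30 mm at the start and 0 when the board lies flat.
- shaker: Glass pepper shaker with dark contents and a grey domed lid, 44 mm in diameter and 90 mm high, loose, standing on the board near its middle. Origin: centre of its foot; z up along the shaker.
- tray: Shallow plywood tray fixed to the worktop, outside 222 x 112 x 24 mm high, walls and floor 6 mm thick (210 x 100 mm inside), its long side along its own x. Origin: centre of its underside. Between wedge and tray a corner of the tiled wall juts out to about x = 0.52, y = -0.10 m: carry the wedge across well on the robot's side of it.
- tin: Low round food tin, 75 mm in diameter, 58 mm high, bystander. Origin: centre of its underside.
- bowl: Small blue bowl, 105 mm in diameter, 51 mm high, bystander. Origin: centre of its underside.
There are look-alikes about, which are no part of the job. There is more than one size of the wedge; the one meant has the size given above.

How it is judged:
By the outcome, as a careful person would: the job done as asked, in the order asked, and still so for the second after the job is handed in, with the robot touching nothing.
It also fails if it takes over 56 s, if anything falls off the work surface, if the arm or the gripper's body presses on something with over 40 N, if the wrist force passes 120 N, or if a joint passes its speed limit or range.

## Robot

A 6-joint arm with a two-finger parallel gripper is mounted at the origin on a cart in front of the work surface, level with it; the furniture and walls round the work are solid. World frame = base frame: x ahead of the robot, y to its left, z up, the work surface at z = 0. Lengths are in mm, angles in rad, forces in N, time in s.
With the tool pointing down it reaches from about 400 to 925 mm from the base axis. Payload 12.5 kg.
Tool frame: the origin (TCP) lies between the finger pads; the fingertips stand 22 mm ahead of it and the grasp point (between the pads) lies 3 mm ahead of it; z points along the fingers, y is the line along which they close (so a half turn about z gives the same grasp; the last joint's range is limited). The gripper opens to 95 mm and grips with 3 to 60 N. Pads are 20 mm wide; open, the fingers measure 119 mm over their backs; the gripper's body (75 mm by 180 mm) begins 59 mm behind the grasp point.
Start: joints at [-1.318, 0.491, 1.559, -0, 1.092, -0.106], TCP at [219.492, -585.207, 236.661] pointing down, gripper open.
Joint ranges: [-3.1, 3.1], [-0.84, 2.19], [0.05, 2.79], [-1.13, 4.28], [0.06, 2.93], [-2.69, 2.69]. Speed limits (rad/s): [2.22, 2.22, 2.79, 3.14, 3.14, 3.14].

## Interface

Orientations are given as a unit quaternion [w, x, y, z].
In Python, from bench import arm gives the robot as it stands.
- The arm moves only by the tool apply_moves, never from a script. Its argument "targets" is a list of rows, each a list of 5 numbers: the opening, from 0 (shut) to 1 (fully open), then the shift along the tool's x, y, z in m, then the turn about the tool's z in rad. A call has exactly 10 rows; each row shifts and turns the commanded pose from where the row before left it, along the tool's axes as they then stand; what a row does not reach is not made up. A row lasts 1/10 s, in which the tool goes at most 50 mm and 8.59 degrees, less where a joint would pass 70% of its speed; a pose out of reach is approached as far as the arm can. A call is refused whole if a number of a shift passes 0.05 or a number of a turn 0.15, either way. A call with a gripper value outside its range is refused whole. The fingers move at their own pace and stop on an object; the grip force is fixed at half the most. Time passes only in rows, so rows that do not move let the fingers close, or fill a call up. It gives the time, the measured TCP pose, the force, the opening and the grip force at its end, in the units of the state.
- arm.get_obs(): the state, without advancing time (a new reading comes with each control period).
- arm.camera(name): name is "scene" or "top" or "wrist"; returns a dict with "color" (480x640x3 uint8, red, green, blue), "range_z" (480x640 float32, mm along the optical axis (not along the pixel's ray), 0 where there is no reading), "camera_matrix" (3x3 intrinsics, pixels), "R" (3x3) and "t" (3): a world point X has camera coordinates R X + t; the wrist camera has in their place "hand_eye" (4x4, takes a point from camera to tool coordinates, whose origin is the TCP and whose axes are the flange's). Camera axes: x right, y down, z forward; pixel columns grow to the right and rows downward; lengths in mm; the calibration is good to about 2 mm. A picture is of the moment at which its call begins: read the wrist's pose just before it.
- arm.finish_job(): hands the job in; it is judged then, once.
Trained networks look in a picture, given as the dict that the camera call returned (one of the last four; its "shot" number tells which), for a name from the list of things; names that differ only in an ending like _2 or _b are one class to them, and where a whole thing is asked for, a point or a joint stands for the part that bears it (a point fixed in the world has none). Each returns a list of dicts, best first, with "score" (0 to 1); they miss things now and then, are a little off and sometimes report something else, mostly with a low value. They report only what shows in the picture. A call takes as long as a camera call. They do not tell look-alikes from the thing itself.
- arm.look_for(picture, target): "rect" ([left, top, width, height] in pixels, round what is visible of it).
- arm.place_of(picture, target): "centre" ([column, row] in pixels: a listed point, or the origin of a listed thing).
The state is a dict: "time": time; "joints": joint angles; "qvel": joint speeds; "joint_torque": joint torques, N m; "tcp_pos": TCP position; "tcp_rot": TCP orientation; "ft_force": force on the tool from outside, world axes, zero at the start; "wrist_torque": the same for the moment, N m; "opening": opening from 0.0 (shut) to 1.0 (fully open); "grasp_force": force on a finger pad.
Only numpy, scipy, OpenCV 4.12 (cv2) and the standard library are available. Lean on these libraries where they do the work, as an engineer would, in place of code of your own. Each camera call takes 0.05 s, during which the arm holds its last target. There are 200 camera calls.

## Working session

There is one attempt and no reset: what is moved stays moved. The work goes in short steps, Python scripts to look and compute and a tool call to move; the robot and the scene stay as the last step left them, time stands still between calls to the robot, and variables do not carry over. Pictures are saved under pics/ and viewed, at most 10 in all, crops included, and the job is handed in when it is done.

Besides the shell and the picture viewer there is one more tool, called after "Request:" as name([rows], argument=value, ...), one row to a line, values as JSON. apply_moves: Moves the arm, as the interface text tells. Its arguments: {"type":"object","properties":{"targets":{"type":"array","items":{"type":"array","items":{"type":"number"}}}},"required":["targets"]}

```bash
mkdir -p pics; cat > h.py <<'E'
import numpy as np, cv2
from bench import arm
def world(p,u,v,z=None):
    K=p["camera_matrix"];R=np.array(p["R"]);t=np.array(p["t"])
    d=np.linalg.inv(K)@np.array([u,v,1.0])
    if z is None:
        r=p["range_z"][int(round(v)),int(round(u))]; return R.T@(d*r-t)
    c=-R.T@t; w=R.T@d; return c+w*(z-c[2])/w[2]
def cloud(p):
    K=p["camera_matrix"];R=np.array(p["R"]);t=np.array(p["t"])
    v,u=np.mgrid[:480,:640]; r=p["range_z"]
    d=np.stack([u,v,np.ones_like(u)],-1)@np.linalg.inv(K).T*r[...,None]
    return (d-t)@R
def save(p,n): cv2.imwrite(f"pics/{n}.png",p["color"][...,::-1])
E
python3 - <<'E'
from h import *
np.set_printoptions(precision=1,suppress=True)
o=arm.get_obs();print(o['time'],o['tcp_pos'],o['tcp_rot'],o['opening'])
for n in ("scene","top"):
    p=arm.camera(n); save(p,n+"0")
    for k in ("wedge","wedge_grip","board","board_edge","shaker","tray","tin","bowl"):
        for q in arm.place_of(p,k)[:3]:
            print(n,k,round(q["score"],2),np.array(q["centre"]),world(p,*q["centre"]))
E
```

```text
0.0 [ 219.4 -585.   236. ] [-0.   1.   0.2 -0. ] 0.9986012699027715
scene wedge 0.76 [263.2 409.7] [348.2 656.4  18.1]
scene wedge_grip 0.87 [245.3 389.8] [399.6 648.9  47.9]
scene wedge_grip 0.71 [329.7 252.4] [465.1 136.2  60.9]
scene wedge_grip 0.64 [320.5 270.6] [455.  209.8  48.6]
scene board 0.96 [308.6 313.4] [404.6 362.5  33.7]
scene board_edge 0.84 [319.6 269.4] [462.  203.1  45.2]
scene shaker 0.85 [296.5 303.7] [432.4 376.1  68.4]
scene tray 0.9 [408.3 207.4] [ 377.1 -286.     5. ]
scene tin 0.74 [309.8 245.6] [564.1  89.1  17.8]
scene bowl 0.56 [356.1 183.3] [ 599.6 -311.9   28.3]
top wedge 0.74 [147.1 285. ] [359.5 639.5  17.5]
top wedge 0.65 [307.2 248.3] [451. 180.  50.]
top wedge_grip 0.97 [143.3 266.7] [409.9 641.5  45.5]
top wedge_grip 0.79 [326.2 237.6] [478.8 126.   60.2]
top board 0.97 [251.  264.2] [410.8 340.   36.9]
top board_edge 0.94 [310.3 239.1] [478.9 171.1  34. ]
top shaker 0.5 [243.7 247.5] [452. 351.  98.]
top tray 0.84 [476.1 272. ] [ 375.9 -302.    10.6]
top tin 0.69 [344.1 202.5] [578.7  72.9  53.7]
top bowl 0.89 [487.6 190.7] [ 612.9 -350.1    9.9]
top bowl 0.31 [253.4 264.7] [409.2 333.2  37.1]
```

View pics/scene0.png

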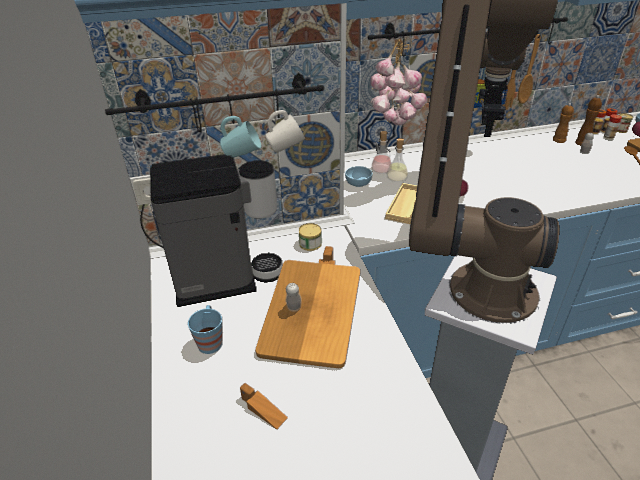

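View pics/top0.png

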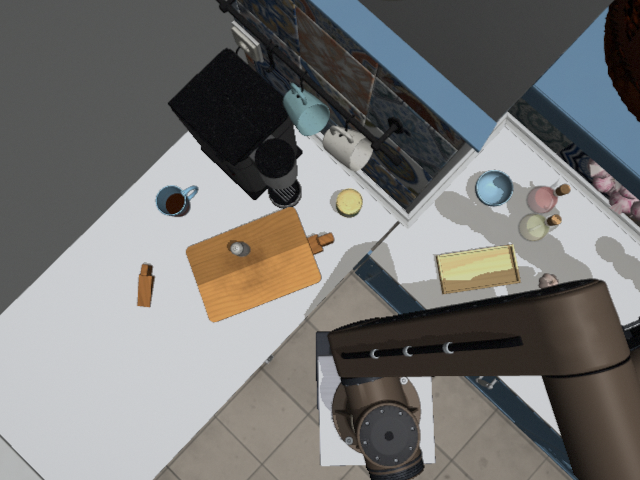

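```bash
python3 - <<'E'
from h import *
np.set_printoptions(precision=1,suppress=True)
p=arm.camera("top"); C=cloud(p); np.save("C0.npy",C)
c=p["color"][190:300,270:380,::-1]; cv2.imwrite("pics/crop_top.png",cv2.resize(c,(600,600),interpolation=cv2.INTER_CUBIC))
X,Y,Z=C[...,0],C[...,1],C[...,2]
def rect(n,m):
    P=C[m][:,:2].astype(np.float32); r=cv2.minAreaRect(P); print(n,len(P),np.array(r[0]),np.array(r[1]),r[2],np.median(C[m][:,2]), P.min(0),P.max(0))
b=lambda x0,x1,y0,y1,z0,z1:(X>x0)&(X<x1)&(Y>y0)&(Y<y1)&(Z>z0)&(Z<z1)
rect("grip top",b(400,560,80,165,57,67))
rect("grip z>50",b(400,560,80,160,54,67))
rect("tray",b(250,500,-450,-150,16,30))
rect("tin",b(530,640,20,125,50,66))
rect("bowl",b(540,700,-420,-250,35,60))
rect("shaker top",b(380,520,300,420,100,150))
m=b(280,560,150,530,8,62); rect("board",m)
P=C[m]; A=np.c_[P[:,:2],np.ones(len(P))]; k=np.linalg.lstsq(A,P[:,2],rcond=None)[0]; print(k)
E
```

```text
grip top 124 [502.9 105.9] [ 38.7 112. ] 50.64739990234375 61.233679151719514 [461.   85.4] [558.5 149. ]
grip z>50 142 [483.7 122.3] [ 40. 170.] 53.911624908447266 60.66685795453536 [403.2  82.3] [559.7 156.2]
tray 557 [ 408.1 -322.8] [153.3 263. ] 7.332668781280518 22.781661432632532 [ 317.7 -447.5] [ 499.2 -189.6]
tin 514 [582.9  57.5] [71.1 72.5] 88.67196655273438 55.366822626544575 [546.9  21.9] [619.3  93.3]
bowl 266 [ 614.2 -356.5] [103.  104.1] 50.20909881591797 46.850285271518345 [ 561.8 -410.2] [ 665.2 -303.7]
shaker top 142 [449.2 367.5] [33.4 32.4] 64.38443756103516 121.10864995338807 [433.  349.8] [465.2 385.6]
board 9236 [419.9 339.5] [279.2 379. ] 0.25725847482681274 35.82604842395537 [280.  150.1] [559.9 529.1]
[ 0.  -0.1 49.8]
```

View pics/crop_top.png

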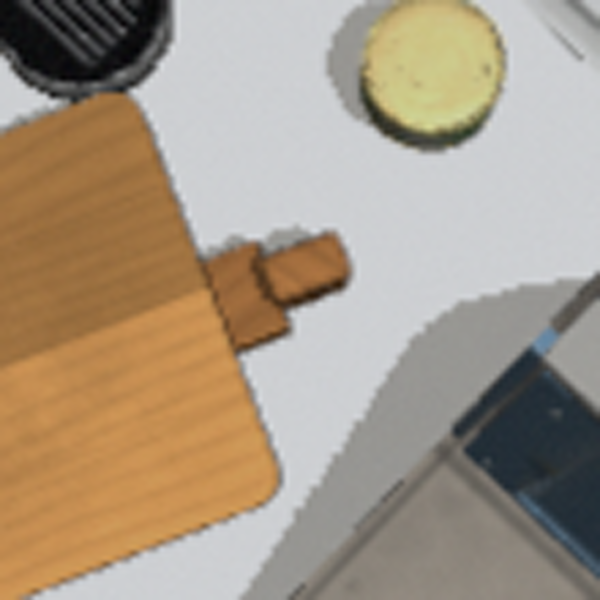

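The top image shows two wedges. The first, at px (145,285), is free on the worktop, smaller, and has no board on it, so it is the look-alike. The second, at px (320,240), sits under the board's short end with its upright grip towards the tin, and it is the one meant. The crop confirms this: the grip is at crop (305,268) and the shoulder at (245,290). The tray is at px (476,270), the tin at (349,203) and the blue bowl at (494,188).

```bash
python3 - <<'E'
from h import *
np.set_printoptions(precision=1,suppress=True)
C=np.load("C0.npy"); X,Y,Z=C[...,0],C[...,1],C[...,2]
def rect(n,m):
    P=C[m][:,:2].astype(np.float32); r=cv2.minAreaRect(P); print(n,len(P),P.mean(0),np.array(r[0]),np.array(r[1]),r[2],np.median(C[m][:,2]))
    print(cv2.boxPoints(r).ravel())
b=lambda x0,x1,y0,y1,z0,z1:(X>x0)&(X<x1)&(Y>y0)&(Y<y1)&(Z>z0)&(Z<z1)
def big(m):
    n,l,s,_=cv2.connectedComponentsWithStats(m.astype(np.uint8)); return l==1+s[1:,4].argmax()
rect("grip",big(b(440,520,95,158,56,66)))
rect("grip+wedge",big(b(440,525,80,165,15,66)))
m=big(b(290,530,150,530,12,62)); rect("board",m)
P=C[cv2.erode(m.astype(np.uint8),np.ones((5,5)))>0]; A=np.c_[P[:,:2]-P[:,:2].mean(0),np.ones(len(P))]; k=np.linalg.lstsq(A,P[:,2],rcond=None)[0]; print(k*1000, np.arctan(np.hypot(*k[:2])), np.degrees(np.arctan2(k[1],k[0])))
rect("tray",big(b(300,440,-430,-170,12,30)))
# obstacles above z=100 near pull path and carry path
m=b(380,640,-160,200,70,500); print("high pts",m.sum())
for y in range(-160,200,30):
    s=m&(Y>y)&(Y<y+30); 
    if s.any(): print(y,X[s].min(),Z[s].max(), Z[s].min())
o=arm.get_obs(); from scipy.spatial.transform import Rotation as R
q=o['tcp_rot']; print(R.from_quat([*q[1:],q[0]]).as_matrix())
E
```

```text
grip 123 [477.2 126.9] [477. 127.] [25.6 43. ] 18.858123779296875 60.87039200955395
[457.9 143.2 471.8 102.5 496.1 110.7 482.2 151.5]
grip+wedge 288 [469.7 139.2] [467.4 134.4] [52.4 61.3] 1.9526135921478271 42.865355630197726
[440.2 164.1 442.3 102.9 494.7 104.7 492.6 165.9]
board 8694 [410.5 331.5] [417.5 322. ] [230.4 371.1] 19.38491439819336 35.40228286460672
[247.3 458.8 370.4 108.8 587.7 185.2 464.6 535.3]
[   28.6   -82.5 35777.5] 0.0871029395861386 -70.88718462978935
tray 479 [ 375.2 -299.2] [ 386.6 -305.8] [114.3 224.1] 7.049154281616211 22.417391600427088
[ 316.1 -201.6  343.6 -424.1  457.1 -410.   429.6 -187.6]
high pts 3987
-130 548.761206455148 499.9441634756934 71.33954927295339
-100 560.1062743835788 499.90558101757284 72.03215113918985
-70 587.9871227274976 499.91747481578057 71.20667253109544
-40 564.1107021750287 499.80426615395965 70.62042443963675
-10 563.3614274911221 499.94396649369787 495.3653374379439
20 594.474211216002 499.9483952895018 352.7183196563766
50 583.9803423061887 499.6050793222721 347.2009200651351
80 591.8233053380025 453.0919209845947 368.6752214425443
110 623.4965580481825 402.22132435241576 363.31097139102485
140 479.57290411166923 71.26951347083117 71.26951347083117
170 602.9003243561776 358.73180387620226 237.00759078173724
[[ 0.9  0.4  0. ]
 [ 0.4 -0.9 -0. ]
 [ 0.   0.  -1. ]]
```

```bash
cat >> h.py <<'E'
from scipy.spatial.transform import Rotation as Ro
def pose():
    o=arm.get_obs(); q=o['tcp_rot']; M=Ro.from_quat([*q[1:],q[0]]).as_matrix()
    return o,np.array(o['tcp_pos']),M
def plan(wps,op,step=45,start=None):
    """wps: (x,y,z,yaw of tool y deg); rows printed for a tool pointing down"""
    o,p,M=pose(); yaw=np.arctan2(M[1,1],M[0,1])
    if start is not None: p,yaw=np.array(start[:3],float),np.radians(start[3])
    rows=[]
    for w in wps:
        d=np.array(w[:3])-p; dy=np.radians(w[3])-yaw
        n=max(1,int(np.ceil(max(np.linalg.norm(d)/step,abs(dy)/0.145))))
        for i in range(n):
            rem=np.array(w[:3])-p; k=n-i; s=rem/k
            y=np.array([np.cos(yaw),np.sin(yaw),0]); x=np.array([-y[1],y[0],0])
            l=np.round([s@x/1000,s@y/1000,-s[2]/1000],3); t=round(-(np.radians(w[3])-yaw)/k,3)
            rows.append([op,*l.tolist(),t]); p=p+1000*(l[0]*x+l[1]*y)+[0,0,-1000*l[2]]; yaw-=t
    print(len(rows)); [print(r) for r in rows]; print("end",p,np.degrees(yaw))
E
python3 - <<'E'
from h import *
np.set_printoptions(precision=3,suppress=True)
o,p,M=pose(); print(M, np.degrees(np.arctan2(M[1,1],M[0,1])))
plan([(325,-320,200,-19.0),(405,-100,190,5),(425,0,180,19.1),(477,127,150,19.1)],1.0)
E
```

```text
[[ 0.936  0.351  0.   ]
 [ 0.351 -0.936 -0.   ]
 [ 0.     0.    -1.   ]] -69.4433078020628
20
[1.0, 0.027, -0.03, 0.005, np.float64(-0.126)]
[1.0, 0.031, -0.027, 0.005, np.float64(-0.126)]
[1.0, 0.034, -0.022, 0.005, np.float64(-0.126)]
[1.0, 0.037, -0.018, 0.005, np.float64(-0.126)]
[1.0, 0.039, -0.013, 0.006, np.float64(-0.125)]
[1.0, 0.04, -0.008, 0.005, np.float64(-0.126)]
[1.0, 0.04, -0.004, 0.006, np.float64(-0.125)]
[1.0, 0.039, 0.001, 0.002, np.float64(-0.07)]
[1.0, 0.039, 0.003, 0.002, np.float64(-0.07)]
[1.0, 0.039, 0.006, 0.001, np.float64(-0.07)]
[1.0, 0.038, 0.009, 0.002, np.float64(-0.07)]
[1.0, 0.037, 0.012, 0.001, np.float64(-0.07)]
[1.0, 0.036, 0.014, 0.002, np.float64(-0.069)]
[1.0, 0.033, 0.009, 0.003, np.float64(-0.082)]
[1.0, 0.032, 0.012, 0.003, np.float64(-0.082)]
[1.0, 0.03, 0.015, 0.004, np.float64(-0.082)]
[1.0, 0.026, 0.023, 0.007, np.float64(-0.0)]
[1.0, 0.026, 0.023, 0.008, np.float64(-0.0)]
[1.0, 0.026, 0.022, 0.007, np.float64(-0.0)]
[1.0, 0.025, 0.023, 0.008, np.float64(-0.0)]
end [477.28  126.817 149.656] 19.078671545649396
```

Request:
apply_moves([
  [1, 0.027, -0.03, 0.005, -0.126],
  [1, 0.031, -0.027, 0.005, -0.126],
  [1, 0.034, -0.022, 0.005, -0.126],
  [1, 0.037, -0.018, 0.005, -0.126],
  [1, 0.039, -0.013, 0.006, -0.125],
  [1, 0.04, -0.008, 0.005, -0.126],
  [1, 0.04, -0.004, 0.006, -0.125],
  [1, 0.039, 0.001, 0.002, -0.07],
  [1, 0.039, 0.003, 0.002, -0.07],
  [1, 0.039, 0.006, 0.001, -0.07],
])

```text
time: 1.95
tcp_pos: [364.8, -208.0, 194.7]
tcp_rot: [0.0, 0.748, 0.664, 0.0]
ft_force: [1.1, -0.8, -0.5]
opening: 1.0
grasp_force: 0.0
```

Request:
apply_moves([
  [1, 0.038, 0.009, 0.002, -0.07],
  [1, 0.037, 0.012, 0.001, -0.07],
  [1, 0.036, 0.014, 0.002, -0.069],
  [1, 0.033, 0.009, 0.003, -0.082],
  [1, 0.032, 0.012, 0.003, -0.082],
  [1, 0.03, 0.015, 0.004, -0.082],
  [1, 0.026, 0.023, 0.007, 0],
  [1, 0.026, 0.023, 0.008, 0],
  [1, 0.026, 0.022, 0.007, 0],
  [1, 0.025, 0.023, 0.008, 0],
])

```text
time: 2.95
tcp_pos: [477.7, 128.4, 149.5]
tcp_rot: [0.0, 0.58, 0.815, 0.0]
ft_force: [-0.4, -0.8, 0.4]
opening: 0.999
grasp_force: 0.0
```

```bash
cat > w.py <<'E'
from h import *
def wrist():
    o,p,M=pose(); c=arm.camera("wrist"); H=np.array(c["hand_eye"]); K=c["camera_matrix"]
    v,u=np.mgrid[:480,:640]; r=c["range_z"]
    d=np.stack([u,v,np.ones_like(u)],-1)@np.linalg.inv(K).T*r[...,None]
    W=(d@H[:3,:3].T+H[:3,3])@M.T+p; W[r==0]=np.nan
    return c,W,o,p,M
def big(m):
    n,l,s,_=cv2.connectedComponentsWithStats(m.astype(np.uint8)); return l==1+s[1:,4].argmax()
E
python3 - <<'E'
from w import *
np.set_printoptions(precision=2,suppress=True)
c,W,o,p,M=wrist(); save(c,"w1"); print(o['time'],p,np.degrees(np.arctan2(M[1,1],M[0,1])),o['ft_force'])
X,Y,Z=np.moveaxis(W,-1,0)
m=big((X>440)&(X<515)&(Y>90)&(Y<165)&(Z>55)&(Z<68))
r=cv2.minAreaRect(W[m][:,:2].astype(np.float32)); print(m.sum(),r,np.median(Z[m]),cv2.boxPoints(r).ravel())
for q in arm.place_of(c,"wedge_grip"): print(q, W[int(q['centre'][1]),int(q['centre'][0])])
E
```

```text
2.95 [477.69 128.36 149.5 ] 19.09683318382458 [-0.36 -0.77  0.38]
2214 ((476.35723876953125, 130.22747802734375), (25.991518020629883, 43.06953811645508), 18.222414016723633) 61.497250629191846 [457.28 146.62 470.75 105.71 495.44 113.84 481.97 154.75]
{'centre': [319.8, 251.5], 'score': 0.66} [476.33 131.15  60.82]
```

View pics/w1.png

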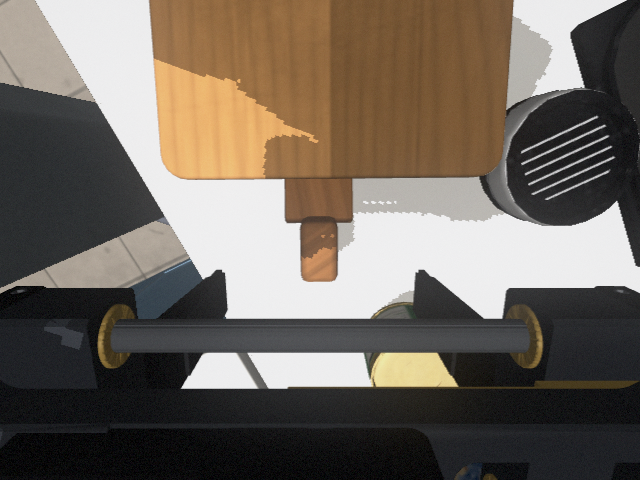

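```bash
python3 - <<'E'
from w import *
np.set_printoptions(precision=1,suppress=True)
c,W,o,p,M=wrist(); C=np.load("C0.npy")
for D in (W,C):
    Q=(D.reshape(-1,3)-[476.5,129,0]); Q=np.c_[Q@[-.327,.945,0],Q@[.945,.327,0],Q[:,2]]
    s=(abs(Q[:,1])<130)&(Q[:,0]>-150)&(Q[:,0]<70)&(Q[:,2]>65)&(Q[:,2]<330)
    if D is W: s&=(Q[:,2]<100)
    print(s.sum()); 
    for a in range(-150,70,20):
        t=Q[s&(Q[:,0]>=a)&(Q[:,0]<a+20)]
        if len(t): print(a,t.min(0),t.max(0),len(t))
E
```

```text
0
17
-30 [-14.3  -8.   65.5] [-11.6   8.3  68.4] 2
-10 [ -9.1 -11.5  65.1] [ 8.4  8.6 68.6] 9
10 [10.8 -6.9 65.2] [15.1  8.5 71.3] 6
```

Request:
apply_moves([
  [1, 0.001, -0.001, 0.03, 0],
  [1, 0, 0, 0.03, 0],
  [0.8, 0, 0, 0.02, 0],
  [0.7, 0, 0, 0.01, 0],
  [0.6, 0, 0, 0.007, 0],
  [0.5, 0, 0, 0, 0],
  [0, 0, 0, 0, 0],
  [0, 0, 0, 0, 0],
  [0, 0, 0, 0, 0],
  [0, 0, 0, 0, 0],
])

```text
time: 4.1
tcp_pos: [476.2, 127.5, 53.0]
tcp_rot: [0.0, 0.58, 0.815, 0.0]
ft_force: [0.5, -0.7, -0.2]
opening: 0.385
grasp_force: 0.0
```

Request:
apply_moves([
  [0, 0, 0, 0, 0],
  [0, 0, 0, 0, 0],
  [0, 0, 0, 0, 0],
  [0, 0, 0, 0, 0],
  [0, 0, 0, 0, 0],
  [0, 0, 0, 0, 0],
  [0, 0, 0, 0, 0],
  [0, 0, 0, 0, 0],
  [0, 0, 0, 0, 0],
  [0, 0, 0, 0, 0],
])

```text
time: 5.1
tcp_pos: [476.3, 127.4, 52.8]
tcp_rot: [0.0, 0.58, 0.815, 0.0]
ft_force: [1.6, -0.3, 5.6]
opening: 0.272
grasp_force: 30.0
```

Request:
apply_moves([
  [0, -0.002, 0, 0, 0],
  [0, -0.003, 0, 0, 0],
  [0, -0.003, 0, 0, 0],
  [0, -0.002, 0, 0, 0],
  [0, 0, 0, 0, 0],
  [0, 0, 0, 0, 0],
  [0, 0, 0, 0, 0],
  [0, 0, 0, 0, 0],
  [0, 0, 0, 0, 0],
  [0, 0, 0, 0, 0],
])

```text
time: 6.1
tcp_pos: [478.8, 118.3, 52.8]
tcp_rot: [-0.0, 0.58, 0.815, -0.0]
ft_force: [-1.9, 4.5, 8.5]
opening: 0.271
grasp_force: 30.0
```

```bash
cat > chk.py <<'E'
from w import *
import sys
np.set_printoptions(precision=1,suppress=True)
C=cloud(arm.camera("top")); C0=np.load("C0.npy")
def board(C):
    X,Y,Z=C[...,0],C[...,1],C[...,2]
    m=big((X>290)&(X<530)&(Y>150)&(Y<530)&(Z>12)&(Z<62)); P=C[cv2.erode(m.astype(np.uint8),np.ones((5,5)))>0]
    u=np.array([.327,-.945]); n=np.array([.945,.327]); s=P[:,:2]@u; w=P[:,:2]@n
    k=np.polyfit(s,P[:,2],1)
    f=P[(s<-240)&(s>-330)]; wf=f[:,:2]@n
    S=C[(X>380)&(X<530)&(Y>280)&(Y<440)&(Z>95)&(Z<150)]
    return "tilt %.4f smin %.1f w %.1f %.1f  shaker"%(k[0],np.percentile(s,.3),np.percentile(wf,.5),np.percentile(wf,99.5)),S.mean(0),S[:,2].max(),len(S)
print(*board(C0)); print(*board(C))
E
python3 chk.py
```

```text
tilt 0.0873 smin -344.0 w 405.2 604.7  shaker [448.6 365.2 118.1] 131.43974220456454 149
tilt 0.0820 smin -344.6 w 427.3 604.9  shaker [449.  364.6 117. ] 129.92124087429502 148
```

Request:
apply_moves([
  [0, -0.002, 0, 0, 0],
  [0, -0.003, 0, 0, 0],
  [0, -0.003, 0, 0, 0],
  [0, -0.002, 0, 0, 0],
  [0, 0, 0, 0, 0],
  [0, 0, 0, 0, 0],
  [0, 0, 0, 0, 0],
  [0, 0, 0, 0, 0],
  [0, 0, 0, 0, 0],
  [0, 0, 0, 0, 0],
])

```text
time: 7.15
tcp_pos: [482.0, 108.9, 52.8]
tcp_rot: [-0.0, 0.58, 0.815, -0.0]
ft_force: [-3.3, 5.6, 8.8]
opening: 0.271
grasp_force: 30.0
```

```bash
python3 chk.py
```

```text
tilt 0.0873 smin -344.0 w 405.2 604.7  shaker [448.6 365.2 118.1] 131.43974220456454 149
tilt 0.0725 smin -344.1 w 425.0 605.0  shaker [449.8 363.6 115.8] 129.91559673196195 143
```

Request:
apply_moves([
  [0, -0.002, 0, 0, 0],
  [0, -0.003, 0, 0, 0],
  [0, -0.003, 0, 0, 0],
  [0, -0.002, 0, 0, 0],
  [0, 0, 0, 0, 0],
  [0, 0, 0, 0, 0],
  [0, 0, 0, 0, 0],
  [0, 0, 0, 0, 0],
  [0, 0, 0, 0, 0],
  [0, 0, 0, 0, 0],
])

```text
time: 8.2
tcp_pos: [485.3, 99.5, 52.8]
tcp_rot: [-0.0, 0.58, 0.815, -0.0]
ft_force: [-3.2, 5.2, 7.6]
opening: 0.268
grasp_force: 30.0
```

Request:
apply_moves([
  [0, -0.002, 0, 0, 0],
  [0, -0.003, 0, 0, 0],
  [0, -0.003, 0, 0, 0],
  [0, -0.002, 0, 0, 0],
  [0, 0, 0, 0, 0],
  [0, 0, 0, 0, 0],
  [0, 0, 0, 0, 0],
  [0, 0, 0, 0, 0],
  [0, 0, 0, 0, 0],
  [0, 0, 0, 0, 0],
])

```text
time: 9.2
tcp_pos: [488.5, 90.1, 52.8]
tcp_rot: [-0.0, 0.58, 0.815, -0.0]
ft_force: [-2.7, 5.1, 8.4]
opening: 0.268
grasp_force: 30.0
```

```bash
python3 chk.py
```

```text
tilt 0.0873 smin -344.0 w 405.2 604.7  shaker [448.6 365.2 118.1] 131.43974220456454 149
tilt 0.0505 smin -344.0 w 416.9 604.8  shaker [450.4 362.8 114.7] 124.84294198925177 134
```

Request:
apply_moves([
  [0, -0.002, 0, 0, 0],
  [0, -0.003, 0, 0, 0],
  [0, -0.003, 0, 0, 0],
  [0, -0.002, 0, 0, 0],
  [0, 0, 0, 0, 0],
  [0, 0, 0, 0, 0],
  [0, 0, 0, 0, 0],
  [0, 0, 0, 0, 0],
  [0, 0, 0, 0, 0],
  [0, 0, 0, 0, 0],
])

```text
time: 10.25
tcp_pos: [491.7, 80.6, 52.8]
tcp_rot: [-0.0, 0.58, 0.815, -0.0]
ft_force: [-2.7, 4.7, 8.5]
opening: 0.272
grasp_force: 30.0
```

Request:
apply_moves([
  [0, -0.002, 0, 0, 0],
  [0, -0.003, 0, 0, 0],
  [0, -0.003, 0, 0, 0],
  [0, -0.002, 0, 0, 0],
  [0, 0, 0, 0, 0],
  [0, 0, 0, 0, 0],
  [0, 0, 0, 0, 0],
  [0, 0, 0, 0, 0],
  [0, 0, 0, 0, 0],
  [0, 0, 0, 0, 0],
])

```text
time: 11.25
tcp_pos: [495.0, 71.2, 52.8]
tcp_rot: [-0.001, 0.58, 0.815, -0.0]
ft_force: [-3.2, 4.9, 8.9]
opening: 0.275
grasp_force: 30.0
```

```bash
python3 chk.py
```

```text
tilt 0.0873 smin -344.0 w 405.2 604.7  shaker [448.6 365.2 118.1] 131.43974220456454 149
tilt 0.0389 smin -344.0 w 408.2 604.9  shaker [450.9 361.1 112.1] 122.78305262883897 129
```

Request:
apply_moves([
  [0, -0.002, 0, 0, 0],
  [0, -0.003, 0, 0, 0],
  [0, -0.003, 0, 0, 0],
  [0, -0.002, 0, 0, 0],
  [0, 0, 0, 0, 0],
  [0, 0, 0, 0, 0],
  [0, 0, 0, 0, 0],
  [0, 0, 0, 0, 0],
  [0, 0, 0, 0, 0],
  [0, 0, 0, 0, 0],
])

```text
time: 12.3
tcp_pos: [498.2, 61.8, 52.8]
tcp_rot: [-0.001, 0.58, 0.815, -0.0]
ft_force: [-2.6, 5.5, 8.3]
opening: 0.27
grasp_force: 30.0
```

Request:
apply_moves([
  [0, -0.002, 0, 0, 0],
  [0, -0.003, 0, 0, 0],
  [0, -0.003, 0, 0, 0],
  [0, -0.002, 0, 0, 0],
  [0, 0, 0, 0, 0],
  [0, 0, 0, 0, 0],
  [0, 0, 0, 0, 0],
  [0, 0, 0, 0, 0],
  [0, 0, 0, 0, 0],
  [0, 0, 0, 0, 0],
])

```text
time: 13.3
tcp_pos: [501.5, 52.3, 52.8]
tcp_rot: [-0.001, 0.58, 0.815, -0.0]
ft_force: [-2.8, 5.7, 8.8]
opening: 0.272
grasp_force: 30.0
```

```bash
python3 chk.py; python3 -c "
from w import *
c,W,o,p,M=wrist(); save(c,'w2')"
```

```text
tilt 0.0873 smin -344.0 w 405.2 604.7  shaker [448.6 365.2 118.1] 131.43974220456454 149
tilt 0.0226 smin -343.5 w 403.1 604.5  shaker [451.9 359.3 109.3] 124.63798483261688 132
```

View pics/w2.png

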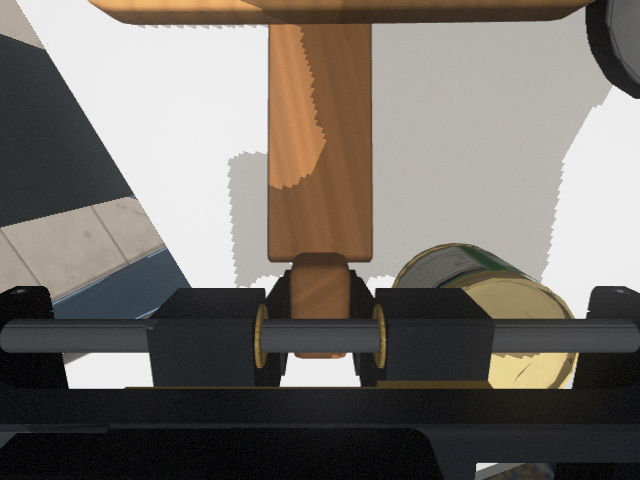

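The wedge is square in the fingers, its tip is still under the board edge at row 22, and the tin at (490,320) is clear of the fingers.

Request:
apply_moves([
  [0, -0.002, 0, 0, 0],
  [0, -0.003, 0, 0, 0],
  [0, -0.003, 0, 0, 0],
  [0, -0.002, 0, 0, 0],
  [0, 0, 0, 0, 0],
  [0, 0, 0, 0, 0],
  [0, 0, 0, 0, 0],
  [0, 0, 0, 0, 0],
  [0, 0, 0, 0, 0],
  [0, 0, 0, 0, 0],
])

```text
time: 14.4
tcp_pos: [504.8, 42.9, 52.8]
tcp_rot: [-0.001, 0.58, 0.815, -0.0]
ft_force: [-3.1, 5.8, 9.0]
opening: 0.274
grasp_force: 30.0
```

```bash
python3 chk.py; python3 -c "
from w import *
c,W,o,p,M=wrist(); save(c,'w3'); C=cloud(arm.camera('top')); X,Y,Z=np.moveaxis(C,-1,0)
Q=C[(Y<200)&(Y>100)&(X>440)&(X<520)&(Z>3)]; s=Q[:,:2]@[.327,-.945]; w=Q[:,:2]@[.945,.327]
for a in range(-40,60,5):
    t=(s>=a)&(s<a+5)&(abs(w-494)<20); print(a, t.sum(), round(float(np.median(Q[t,2])),1) if t.any() else '')
print(p)
"
```

```text
tilt 0.0873 smin -344.0 w 405.2 604.7  shaker [448.6 365.2 118.1] 131.43974220456454 149
tilt 0.0131 smin -343.3 w 403.4 604.8  shaker [452.1 358.7 108.6] 118.53821074225975 128
-40 0 
-35 0 
-30 0 
-25 0 
-20 0 
-15 0 
-10 0 
-5 0 
0 0 
5 0 
10 0 
15 2 13.2
20 3 12.1
25 4 19.9
30 6 16.4
35 7 18.3
40 8 21.6
45 9 21.5
50 28 27.7
55 48 329.2
[504.76741823  42.86818704  52.80184814]
```

View pics/w3.png

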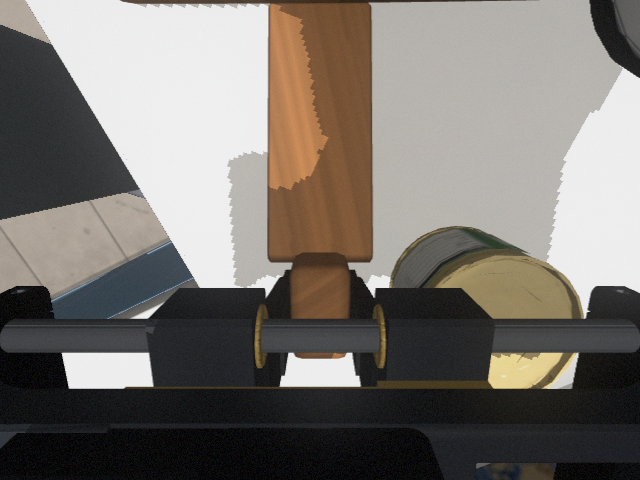

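The board edge (row 2) is still on the tip, with about 4.5 mm left to come down, so it needs one more tug.

Request:
apply_moves([
  [0, -0.002, 0, 0, 0],
  [0, -0.003, 0, 0, 0],
  [0, -0.003, 0, 0, 0],
  [0, -0.002, 0, 0, 0],
  [0, 0, 0, 0, 0],
  [0, 0, 0, 0, 0],
  [0, 0, 0, 0, 0],
  [0, 0, 0, 0, 0],
  [0, 0, 0, 0, 0],
  [0, 0, 0, 0, 0],
])

```text
time: 15.55
tcp_pos: [508.3, 33.1, 52.8]
tcp_rot: [-0.0, 0.58, 0.814, -0.0]
ft_force: [-1.2, 1.0, 7.5]
opening: 0.272
grasp_force: 30.0
```

```bash
python3 chk.py
```

```text
tilt 0.0873 smin -344.0 w 405.2 604.7  shaker [448.6 365.2 118.1] 131.43974220456454 149
tilt -0.0006 smin -343.3 w 403.0 605.3  shaker [452.7 358.2 106.5] 115.78197887774942 124
```

```bash
python3 - <<'E'
from h import *
np.set_printoptions(precision=1,suppress=True)
plan([(510,29.5,53,19.2),(510,29.5,90,19.2),(500,27,125,19.2),(425,15,130,12),(405,-100,130,6.5),(385,-230,130,7),(394,-365,125,7)],0,step=40)
E
```

```text
16
[0, -0.004, 0.0, -0.0, np.float64(-0.002)]
[0, 0.0, 0.0, -0.037, np.float64(-0.0)]
[0, 0.001, -0.01, -0.035, np.float64(-0.0)]
[0, 0.007, -0.037, -0.003, np.float64(0.063)]
[0, 0.004, -0.038, -0.002, np.float64(0.063)]
[0, -0.036, -0.014, -0.0, np.float64(0.032)]
[0, -0.037, -0.014, -0.0, np.float64(0.032)]
[0, -0.037, -0.012, -0.0, np.float64(0.031)]
[0, -0.032, -0.009, -0.0, np.float64(-0.002)]
[0, -0.032, -0.009, -0.0, np.float64(-0.002)]
[0, -0.031, -0.008, -0.0, np.float64(-0.002)]
[0, -0.031, -0.009, -0.0, np.float64(-0.002)]
[0, -0.034, -0.002, 0.001, np.float64(-0.0)]
[0, -0.034, -0.002, 0.001, np.float64(-0.0)]
[0, -0.034, -0.002, 0.001, np.float64(-0.0)]
[0, -0.034, -0.001, 0.002, np.float64(-0.0)]
end [ 394.5 -365.4  124.8] 6.986892368700401
```

Request:
apply_moves([
  [0, -0.002, 0, 0, 0],
  [0, -0.002, 0, 0, 0],
  [0, 0, 0, -0.01, 0],
  [0, 0, 0, -0.025, 0],
  [0, 0, 0, -0.025, 0],
  [0, 0.001, -0.01, -0.012, 0],
  [0, 0.002, -0.02, -0.002, 0.03],
  [0, 0.004, -0.025, -0.002, 0.04],
  [0, 0.003, -0.025, -0.001, 0.04],
  [0, 0, -0.005, 0, 0.015],
])

```text
time: 16.6
tcp_pos: [423.1, 13.8, 129.9]
tcp_rot: [-0.001, 0.63, 0.776, -0.001]
ft_force: [0.2, -0.5, -2.2]
opening: 0.27
grasp_force: 30.0
```

```bash
python3 chk.py; python3 - <<'E'
from h import *
np.set_printoptions(precision=1,suppress=True)
print(pose()[1])
plan([(405,-100,130,6.5),(385,-230,130,7),(394,-345,130,7),(394,-365,125,7)],0,step=32)
E
```

```text
tilt 0.0873 smin -344.0 w 405.2 604.7  shaker [448.6 365.2 118.1] 131.43974220456454 149
tilt 0.0007 smin -342.2 w 405.3 604.8  shaker [452.8 357.7 106. ] 115.7574456213353 128
[424.1  13.7 129.9]
14
[0, -0.027, -0.01, -0.0, np.float64(0.023)]
[0, -0.027, -0.01, -0.0, np.float64(0.023)]
[0, -0.027, -0.009, -0.0, np.float64(0.023)]
[0, -0.028, -0.009, -0.0, np.float64(0.024)]
[0, -0.025, -0.007, -0.0, np.float64(-0.002)]
[0, -0.025, -0.007, -0.0, np.float64(-0.002)]
[0, -0.026, -0.007, -0.0, np.float64(-0.002)]
[0, -0.025, -0.007, -0.0, np.float64(-0.001)]
[0, -0.026, -0.007, -0.0, np.float64(-0.002)]
[0, -0.029, -0.001, -0.0, np.float64(0.0)]
[0, -0.029, -0.001, -0.0, np.float64(0.0)]
[0, -0.028, -0.002, -0.0, np.float64(0.0)]
[0, -0.029, -0.001, -0.0, np.float64(0.0)]
[0, -0.02, -0.003, 0.005, np.float64(0.0)]
end [ 393.9 -365.4  124.9] 7.005129402591777
```

Request:
apply_moves([
  [0, -0.027, -0.01, 0, 0.023],
  [0, -0.027, -0.01, 0, 0.023],
  [0, -0.027, -0.009, 0, 0.023],
  [0, -0.028, -0.009, 0, 0.024],
  [0, -0.025, -0.007, 0, -0.002],
  [0, -0.025, -0.007, 0, -0.002],
  [0, -0.026, -0.007, 0, -0.002],
  [0, -0.025, -0.007, 0, -0.001],
  [0, -0.026, -0.007, 0, -0.002],
  [0, 0, 0, 0, 0],
])

```text
time: 17.65
tcp_pos: [388.2, -233.3, 129.7]
tcp_rot: [0.001, 0.663, 0.749, -0.0]
ft_force: [0.9, 0.3, -2.1]
opening: 0.274
grasp_force: 30.0
```

```bash
cat > tr.py <<'E'
from w import *
np.set_printoptions(precision=1,suppress=True)
c,W,o,p,M=wrist(); save(c,"w4"); print(p,np.degrees(np.arctan2(M[1,1],M[0,1])))
t=arm.camera("top"); s=arm.camera("scene"); save(t,"top4")
for n,C in (("wrist",W),("top",cloud(t)),("scene",cloud(s))):
    X,Y,Z=np.moveaxis(C,-1,0)
    m=(X>290)&(X<480)&(Y>-450)&(Y<-170)&(Z>14)&(Z<30)
    if m.sum()<30: print(n,"none"); continue
    m=big(m); r=cv2.minAreaRect(C[m][:,:2].astype(np.float32)); print(n,m.sum(),r,np.median(Z[m]))
E
python3 tr.py
```

```text
[ 388.2 -233.3  129.7] 7.002444878721096
wrist 1351 ((334.02703857421875, -235.9615936279297), (30.805112838745117, 75.23770141601562), 5.581572532653809) 23.289468951066752
top 36 ((427.2003479003906, -215.3341522216797), (5.906210899353027, 46.731876373291016), 7.983255863189697) 23.740363948958024
scene 32 ((360.590576171875, -197.79794311523438), (31.367721557617188, 11.244853019714355), 9.30912971496582) 19.560017775891293
```

View pics/top4.png

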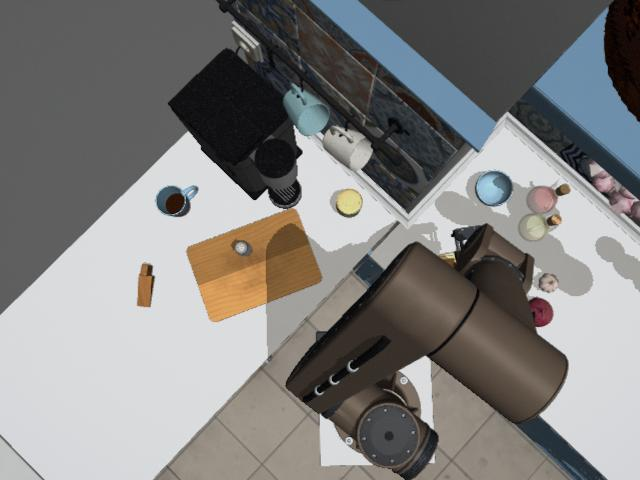

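The board is flat with the shaker standing on it (px 241,248). The tin and bowl haven't moved. The tray corner seen by the wrist camera agrees with the first estimate (centre 387,-306, axis 7°).

Request:
apply_moves([
  [0, -0.029, -0.002, 0, 0],
  [0, -0.029, -0.002, 0, 0],
  [0, -0.028, -0.002, 0, 0],
  [0, -0.029, -0.003, 0, 0],
  [0, -0.017, -0.001, 0.01, 0],
  [0, 0, 0, 0.015, 0],
  [0, 0, 0, 0.015, 0],
  [0, 0, 0, 0, 0],
  [0, 0, 0, 0, 0],
  [0, 0, 0, 0, 0],
])

```text
time: 18.8
tcp_pos: [394.3, -362.3, 90.1]
tcp_rot: [0.0, 0.662, 0.75, -0.0]
ft_force: [0.4, 0.1, -2.2]
opening: 0.27
grasp_force: 30.0
```

```bash
python3 tr.py
```

```text
[ 394.3 -362.3   90.1] 7.140247428640143
wrist 3887 ((330.62060546875, -303.81060791015625), (6.861526012420654, 166.584716796875), 7.14971923828125) 23.312082320658078
top none
scene 143 ((431.499267578125, -290.31976318359375), (68.361572265625, 240.95370483398438), 24.8897705078125) 20.765894749350792
```

View pics/w4.png

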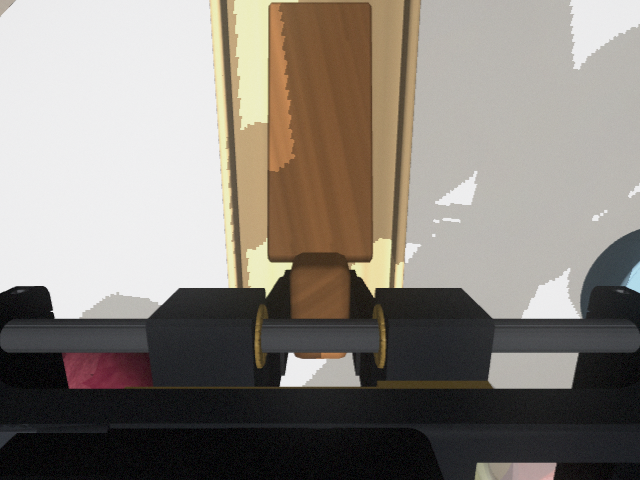

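```bash
python3 - <<'E'
from w import *
np.set_printoptions(precision=1,suppress=True)
c,W,o,p,M=wrist()
for u,v in ((310,372),(300,380),(250,280),(390,280),(245,50),(222,100),(410,100),(385,270),(320,340),(320,20)): print(u,v,W[v,u])
E
```

```text
310 372 [ 398.2 -454.9    0.9]
300 380 [ 391.5 -463.1    0.3]
250 280 [ 348.5 -385.2    5.2]
390 280 [ 442.7 -371.1   11.4]
245 50 [ 334.8 -242.     5.9]
222 100 [ 327.9 -272.9   24.4]
410 100 [ 431.9 -260.    25. ]
385 270 [ 439.8 -366.7    4.5]
320 340 [ 390.6 -334.4  163.9]
320 20 [ 378.  -232.8   44.6]
```

The pixels round the wedge are tray floor (z ≈ 5) and the rim is at z ≈ 24, so the wedge is centred over the tray. Lowering it.

Request:
apply_moves([
  [0, 0, 0, 0.01, 0],
  [0, 0, 0, 0.01, 0],
  [0, 0, 0, 0.007, 0],
  [0, 0, 0, 0.003, 0],
  [0, 0, 0, 0.001, 0],
  [0, 0, 0, 0, 0],
  [0.3, 0, 0, 0, 0],
  [0.4, 0, 0, 0, 0],
  [0.45, 0, 0, 0, 0],
  [0.45, 0, 0, 0, 0],
])

```text
time: 20.0
tcp_pos: [393.9, -362.7, 58.6]
tcp_rot: [0.0, 0.662, 0.75, -0.0]
ft_force: [0.1, -0.2, -0.5]
opening: 0.439
grasp_force: 0.0
```

Request:
apply_moves([
  [0.45, 0, 0, 0, 0],
  [0.45, 0, 0, 0, 0],
  [0.45, 0, 0, -0.01, 0],
  [0.45, 0, 0, -0.03, 0],
  [0.45, 0, 0, -0.04, 0],
  [0.45, 0, 0, -0.04, 0],
  [0.45, 0, 0, -0.04, 0],
  [0.45, -0.04, 0, -0.02, 0],
  [0.45, -0.04, 0, 0, 0],
  [0.45, -0.04, 0, 0, 0],
])

```text
time: 21.0
tcp_pos: [408.9, -482.9, 240.9]
tcp_rot: [0.001, 0.662, 0.75, -0.0]
ft_force: [-0.3, 0.1, 0.8]
opening: 0.451
grasp_force: 0.0
```

```bash
python3 chk.py; python3 - <<'E'
from w import *
np.set_printoptions(precision=1,suppress=True)
c,W,o,p,M=wrist(); save(c,"w5"); print(o['time'],p,o['opening'],o['ft_force'])
X,Y,Z=np.moveaxis(W,-1,0)
m=(X>290)&(X<480)&(Y>-450)&(Y<-170)&(Z>56)&(Z<78); print(m.sum(),cv2.minAreaRect(W[m][:,:2].astype(np.float32)),np.median(Z[m]))
E
```

```text
tilt 0.0873 smin -344.0 w 405.2 604.7  shaker [448.6 365.2 118.1] 131.43974220456454 149
tilt -0.0004 smin -342.5 w 404.7 605.0  shaker [452.8 357.8 105.5] 115.35731193446038 129
21.05 [ 408.9 -488.   239.8] 0.44866753422623545 [-4.1  0.7 -2.4]
1799 ((422.53155517578125, -400.9920959472656), (39.663597106933594, 145.50914001464844), 36.35688018798828) 67.36437786655128
```

View pics/w5.png

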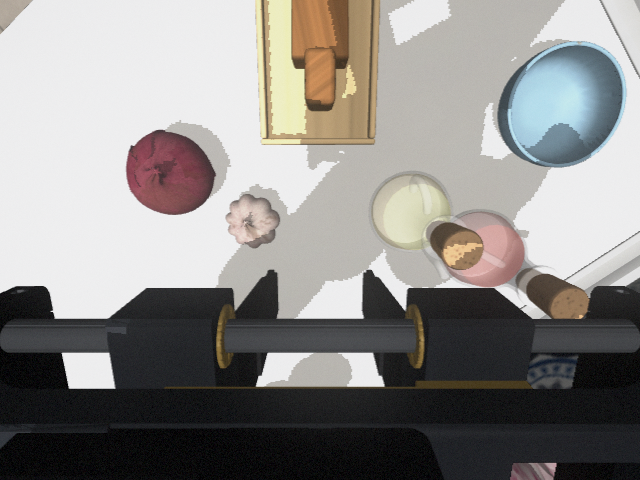

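The wedge lies flat in the tray (px 320,60) with its grip top at z ≈ 67, the board is flat, and the gripper is clear of everything.

Request:
apply_moves([
  [0.45, 0, 0, 0, 0],
  [0.45, 0, 0, 0, 0],
  [0.45, 0, 0, 0, 0],
  [0.45, 0, 0, 0, 0],
  [0.45, 0, 0, 0, 0],
  [0.45, 0, 0, 0, 0],
  [0.45, 0, 0, 0, 0],
  [0.45, 0, 0, 0, 0],
  [0.45, 0, 0, 0, 0],
  [0.45, 0, 0, 0, 0],
])

```text
time: 22.1
tcp_pos: [408.7, -481.7, 238.6]
tcp_rot: [0.0, 0.662, 0.75, -0.0]
ft_force: [0.0, -0.1, 0.2]
opening: 0.449
grasp_force: 0.0
```

```bash
python3 -c "
from bench import arm
print(arm.finish_job())"
```

```text
the job is handed in; nothing more can be done
None
```

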